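# Seat the locating post in its spring-plunger holder

## Robot

A 7-joint arm with a two-finger parallel gripper is mounted at the origin on a cart in front of the work surface, level with it; the furniture and walls round the work are solid. World frame = base frame: x ahead of the robot, y to its left, z up, the work surface at z = 0. Lengths are in m, angles in degrees, forces in N, time in s.
With the tool pointing down it reaches from about 0.425 to 0.875 m from the base axis. Payload 8.4 kg.
Tool frame: the origin (TCP) lies at the very end of the fingers, on their centre line; the grasp point (between the pads) lies bot.pinch_z behind it (bot.pinch_z is the distance from the TCP to the grasp point, in m); z points along the fingers, y is the direction in which the jaws open and shut (so a half turn about z gives the same grasp; the last joint's range is limited). The gripper opens to 87 mm and grips with 3 to 60 N. Pads are 19 mm wide; open, the fingers measure 117 mm over their backs; the gripper's body (75 mm by 190 mm) begins 51 mm behind the grasp point.
Start: joints at [59.003, 19.091, 2.286, 83.961, -0.768, 76.965, -3.352], TCP at [0.278, -0.588, 0.223] pointing down, gripper open.
Joint ranges: [-147.57, 147.57], [-21.85, 119.76], [-74.77, 79.35], [14.55, 137.4], [-85.83, 265.84], [4.83, 119.75], [-152.11, 152.11]. Speed limits (degrees/s): [127.2, 127.2, 159.86, 159.86, 180, 180, 180].

## Interface

Orientations are given as [roll, pitch, yaw] about the fixed x, y, z axes, in that order (R = Rz(yaw) Ry(pitch) Rx(roll)).
In Python, from plant import bot gives the robot as it stands. The module is installed in compiled form; this text tells all that it offers.
- The arm moves only by the tool move_arm, never from a script. Its argument "moves" is a list of rows, each a list of 7 numbers: the opening, from 0 (shut) to 1 (fully open), then the shift along the tool's x, y, z in m, then the turn, a rotation vector about the tool's x, y, z in degrees. In form: [[grip, tx, ty, tz, ax, ay, az], ...]. A call has 1 to 5 rows; each row is the pose to reach, as a shift and turn from the pose commanded when the call began, along the tool's axes at that moment; what a row does not reach only later rows make up. A row lasts 1/12 s, in which the tool goes at most 41.7 mm and 7.16 degrees, less where a joint would pass 70% of its speed; a pose out of reach is approached as far as the arm can. A call with a gripper value outside its range is refused whole. The fingers move at their own pace and stop on an object; "newtons" is the grip in N (left out, the last holds). Time passes only in rows, so rows that repeat a pose let the fingers close. It gives the time, the measured TCP pose, the force and the opening at its end, in the units of the state.
- bot.get_state(): the state, without advancing time (a new reading comes with each control period).
- bot.camera(name): name is "side" or "top"; returns the picture (480x640x3 uint8, red, green, blue); there is no depth.
- bot.camera_info(name): a dict with "intrinsics" (3x3 intrinsics, pixels), "origin" and "attitude" of the camera in the world. Camera axes: x right, y down, z forward; pixel columns grow to the right and rows downward; lengths in m; the calibration is good to about 2 mm. A picture is of the moment at which its call begins. camera_info takes no time and is no camera call.
- bot.sign_off(): hands the job in, once; it reports no verdict.
The state is a dict: "time": time; "joints": joint angles; "joint_velocities": joint speeds; "effort": joint torques, N m; "tcp_pos": TCP position; "eef_rot": TCP orientation; "force": force on the tool from outside, world axes, zero at the start; "moment": the same for the moment, N m; "finger_gap": opening from 0.0 (shut) to 1.0 (fully open).
Only numpy, scipy, OpenCV 4.12 (cv2) and the standard library are available. Lean on these libraries where they do the work, as an engineer would, in place of code of your own. Each camera call takes 0.05 s, during which the arm holds its last target.

## Task

Take the tall square-headed locating post out of the rack and slide its round shaft down into the bore of the post holder, past the side spring plunger, until it is fully home on its stop and the plunger has snapped into the groove of the post; then let go. The stop height is set differently every time, so feel for it and press gently: never load the holder with more than 30 N. Leave the short post in the rack and the other things where they are.

Things in the scene. Friction and masses are not known exactly. Their poses are not given: they have to be found in the camera images.
- post_grip (a point): centre of the dark square grip head of the tall steel post; grasp here. Head 20 x 20 mm, 42 mm high (21 mm above and below this point), sides along its x and y; below it a round 16 mm shaft, 84 mm long. Post 126 mm long, about 180 g. It stands upright in one of the two rack pockets (which one varies). z up along the post
- post_foot (a point): centre of the tall post's foot face, 105 mm below post_grip along the post; the foot is chamfered 3 mm over its last 4 mm. A 15 mm wide, 3 mm deep ring groove begins 28.5 mm above the foot
- holder_mouth (a point): centre of the bore's mouth, in the top face of the fixed holder: aluminium block 50 x 50 mm, top 92 mm above the worktop, on a foot plate 84 x 74 x 8 mm. Upright bore 17.5 mm diameter; the foot's chamfer leads in from about 3 mm off centre. z up; the spring plunger comes in from its -x side
- holder: the post holder; origin at the centre of its underside, on the bore's axis. Stop and plunger sit on a carrier whose height differs from start to start: the foot of a home post is 46 to 78 mm below the mouth, where exactly is not told. The plunger first meets the foot about 38 mm before home. The stop is a stiff pad, 14 N per mm over 4 mm
- plunger (a joint): travel of the spring plunger outward, m: 0 fully in (empty bore, or snapped into the groove), about 0.003 when pushed back by the shaft. Riding over it takes a push of about 3 to 7 N, then a light drag; just before the stop it drops into the groove. A steady rise to about 12 N means the post is home; the plunger then holds it
- rack: grey plastic block 56 x 104 x 42 mm, fixed; origin at the centre of its underside, long side along its y; two upright pockets 18 mm wide and 30 mm deep at y = -32 and +32 mm. Between rack and holder a level steel tube (40 mm thick, 100 to 150 mm above the worktop) juts out of the wall over the worktop, its end at x = 0.52, y = -0.14: carry the post above or in front of it
- short_post: short steel post (56 mm long, 16 mm shaft, flat disc head 34 mm diameter and 12 mm thick), standing in the other rack pocket; origin at its foot; leave it. Its top stands 68 mm above the worktop, the tall post's head begins 96 mm above it
- marker: marker pen, 120 mm long, 13 mm thick, lying on the worktop; bystander
- spring: coil spring standing on end on the worktop behind the holder, 28 mm diameter, 55 mm high; bystander
- gauge: plug gauge (short round hand gauge), 94 mm long, 18 mm thick, lying on the worktop; bystander
Things that resemble listed ones, but are neither listed nor needed, are in the scene too. What is shaped like the part that bears post_grip but orange is not meant.

How it is judged:
By the outcome, as a careful person would: the job done as asked, in the order asked, and still so for the second after the job is handed in, with the robot touching nothing.
It also fails if it takes over 51 s, if anything falls off the work surface, if the arm or the gripper's body presses on something with over 40 N, if the wrist force passes 120 N, or if a joint passes its speed limit or range.

## Working session

There is one attempt and no reset: what is moved stays moved. The work goes in short steps, Python scripts to look and compute and a tool call to move; the robot and the scene stay as the last step left them, time stands still between calls to the robot, and variables do not carry over. Pictures are saved under pics/ and viewed, and the job is handed in when it is done.

Besides the shell and the picture viewer there is one more tool, called after "Emit:" as name(argument=value, ...) on one line, values as JSON. move_arm: Moves the arm, as the interface text tells. Its arguments: {"type":"object","properties":{"moves":{"type":"array"},"newtons":{"type":"number"}},"required":["moves"]}

```bash
mkdir -p pics; python3 - <<'E'
from plant import bot
import cv2,numpy as np
np.set_printoptions(precision=4,suppress=True)
print(bot.get_state(), bot.pinch_z)
for n in ("side","top"):
    print(n,bot.camera_info(n)); im=bot.camera(n); cv2.imwrite(f"pics/{n}0.png",im[:,:,::-1])
E
```

```text
{'time': 0.0, 'joints': array([59.0043, 19.1297,  2.2838, 84.0136, -0.7678, 76.9649, -3.3528]), 'joint_velocities': array([ 0.0156, -0.0438,  0.0075,  0.145 , -0.046 , -0.0414,  0.0737]), 'effort': array([ -0.0011, -65.634 ,   1.3348, -40.3809,  -0.0599,   0.0446,
         0.0001]), 'tcp_pos': array([ 0.2777, -0.5872,  0.2217]), 'eef_rot': array([-179.9072,    0.006 ,   25.3108]), 'force': array([-0.0702, -0.1532, -0.2684]), 'moment': array([-0.0518, -0.0259,  0.0191]), 'finger_gap': 1.0045528191116677} 0.0187
side {'intrinsics': array([[465.7766,   0.    , 318.9829],
       [  0.    , 465.7766, 238.468 ],
       [  0.    ,   0.    ,   1.    ]]), 'origin': array([0.1731, 0.6738, 0.5706]), 'attitude': array([-119.4924,   -0.0822, -153.3243])}
top {'intrinsics': array([[565.8662,   0.    , 324.0854],
       [  0.    , 565.8662, 239.6222],
       [  0.    ,   0.    ,   1.    ]]), 'origin': array([ 0.4102, -0.0601,  1.0167]), 'attitude': array([-171.5456,    1.0094,  -90.4663])}
```

View pics/side0.png

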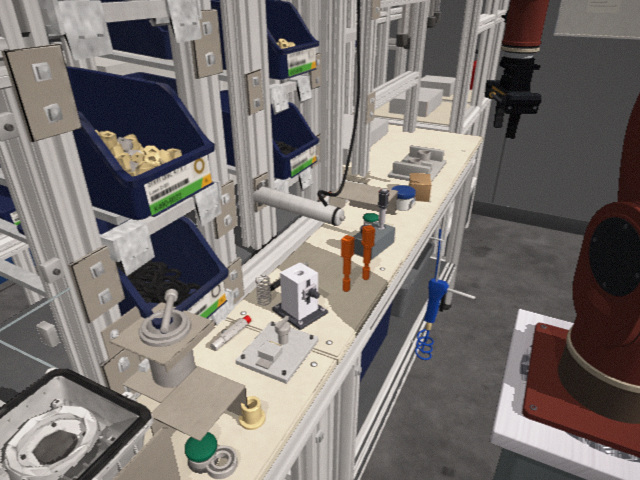

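View pics/top0.png

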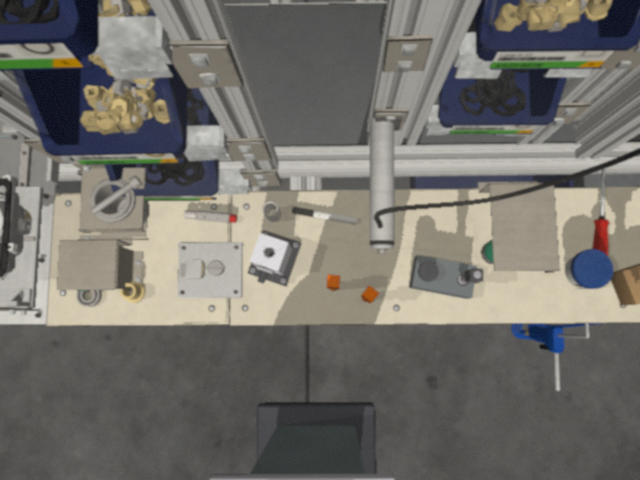

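The rack is at about (445,275) in the top view. The dark-headed tall post stands in it at (475,275), which is (383,200) in the side view. Two orange look-alikes stand at (333,282) and (370,295), and the holder is at (272,253). I'll enlarge crops to confirm.

```bash
cat > h.py <<'E'
import cv2,numpy as np
from plant import bot
from scipy.spatial.transform import Rotation as R
def cam(n):
    i=bot.camera_info(n); return np.array(i["intrinsics"]),np.array(i["origin"]),R.from_euler('xyz',i["attitude"],degrees=True).as_matrix()
def ray(n,uv):
    K,o,M=cam(n); return o,M@np.linalg.solve(K,[uv[0],uv[1],1.])
def onz(n,uv,z):
    o,d=ray(n,uv); return o+d*(z-o[2])/d[2]
def proj(n,p):
    K,o,M=cam(n); c=K@(M.T@(np.array(p)-o)); return c[:2]/c[2]
def tri(u1,u2):
    o1,d1=ray("top",u1);o2,d2=ray("side",u2)
    t=np.linalg.lstsq(np.c_[d1,-d2],o2-o1,rcond=None)[0]
    a,b=o1+t[0]*d1,o2+t[1]*d2; return (a+b)/2,np.linalg.norm(a-b)
E
python3 - <<'E'
import cv2,numpy as np
t=cv2.imread("pics/top0.png");s=cv2.imread("pics/side0.png")
f=lambda im,x,y,w,h,k:cv2.resize(im[y:y+h,x:x+w],None,fx=k,fy=k,interpolation=cv2.INTER_CUBIC)
a=f(t,400,235,100,75,4);b=f(s,340,175,100,75,4)
c=f(t,235,220,100,75,4);d=f(s,260,250,100,75,4)
cv2.imwrite("pics/crop1.png",np.vstack([np.hstack([a,b]),np.hstack([c,d])]))
E
```

```text
(no output)
```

View pics/crop1.png

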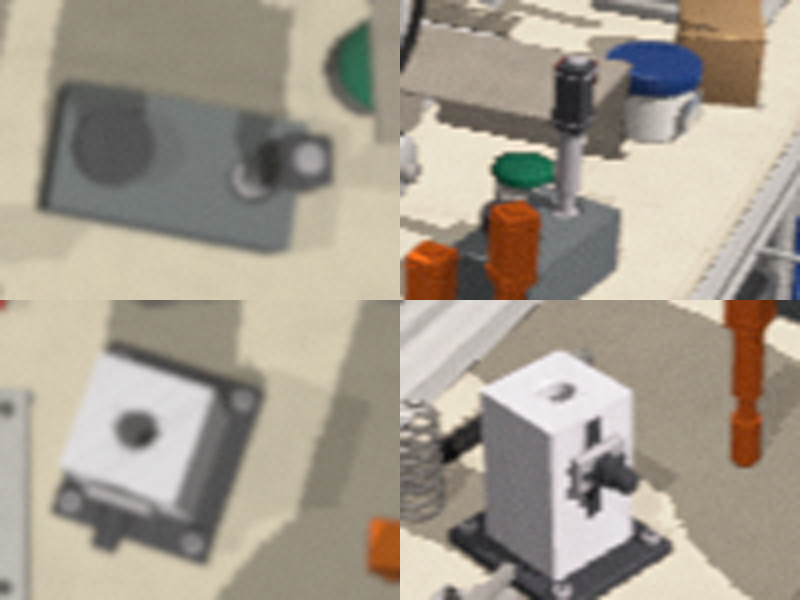

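The crops confirm it. The dark square head with a steel shaft, top view (478,274), side view (384,190), is the tall post. The disc head at (428,270) is the short post, and the two orange ones are decoys. Next I'll measure the poses.

```bash
python3 - <<'E'
from h import *
np.set_printoptions(precision=4,suppress=True)
t=cv2.imread("pics/top0.png");s=cv2.imread("pics/side0.png")
def rep(name,im,roi,fn):
    x,y,w,h=roi; g=im[y:y+h,x:x+w]; m=fn(g).astype(np.uint8)*255
    c=max(cv2.findContours(m,cv2.RETR_EXTERNAL,cv2.CHAIN_APPROX_NONE)[0],key=cv2.contourArea)
    c=c+np.array([x,y]); r=cv2.minAreaRect(c); print(name,cv2.contourArea(c),r,cv2.approxPolyDP(c,3,True)[:,0].tolist()); return c
G=lambda g:cv2.cvtColor(g,cv2.COLOR_BGR2GRAY)
for th in (190,205):
  rep("hold top",t,(245,225,50,60),lambda g:(G(g)>th)&(g.max(2).astype(int)-g.min(2)<22))
rep("bore",t,(260,243,18,18),lambda g:G(g)<140)
rep("hold side",s,(275,255,50,40),lambda g:G(g)>215)
rep("bore side",s,(288,264,24,16),lambda g:G(g)<190)
print(G(t[262:286,458:488]))
print(G(s[185:212,374:396]))
E
```

```text
hold top 839.0 ((268.17596435546875, 251.71157836914062), (30.156272888183594, 30.014692306518555), 19.29004669189453) [[260, 233], [250, 261], [277, 270], [286, 243]]
hold top 793.0 ((267.79998779296875, 251.60003662109375), (29.725406646728516, 29.092952728271484), 18.43494987487793) [[259, 234], [250, 261], [277, 269], [285, 243]]
bore 57.5 ((268.5, 252.0), (8.0, 9.0), 90.0) [[265, 249], [267, 256], [273, 254], [272, 249]]
hold side 491.0 ((296.1922607421875, 275.4615173339844), (41.325164794921875, 27.735010147094727), 33.6900634765625) [[275, 270], [275, 278], [281, 272], [297, 282], [299, 294], [306, 279], [316, 283], [316, 272], [301, 263], [283, 271]]
bore side 13.5 ((300.5000305175781, 273.0000305175781), (3.535533905029297, 6.363960266113281), 45.0) [[303, 271], [297, 274]]
[[125 118 116 116 120 122 123 128 131 130 130 134 134 150 174 188 194 196
  196 192 191 190 195 194 196 195 193 179 156 129]
 [119 111 101  99 101 103 106 112 116 118 120 123 128 139 163 180 189 192
  190 190 188 191 193 194 197 198 195 191 182 171]
 [117 106  95  92  91  89  93  96 103 101 109 121 123 1
[... 4507 characters left out ...]
2  59  73  96 101  95  90  91
   89  87  89  90]
 [ 95  96  88  76  72  64  52  41  43  48  45  59  82  92  91  92  93  95
   92  89  86  77]
 [ 93  86  88  80  67  40  47  57  84  92  68  83  78  82  91  94  98  89
   89  91  91  82]
 [ 90  93  95  91  86  65  41  47  43  43  48  62  84  94  97  95  95  91
   96  87  94  90]
 [ 89  92  90  95  95  89  77  69  56  47  57  96 108  94  95  93  97  95
   95  95  87  79]
 [ 90  89  93  86  92  92  79  78  89 108 118 151 146  99  93 101 100  95
   96  95  89  77]
 [108 110 105  93  84  85  79  92 118 151 166 180 153  97  92  84  91  92
   94  95  95 105]
 [227 220 180 113  98  85  85 101 132 157 165 143 106  92  88  91  90  92
   95  91 100 173]]
```

```bash
python3 - <<'E'
from h import *
np.set_printoptions(precision=4,suppress=True)
t=cv2.imread("pics/top0.png")
g=cv2.cvtColor(t,cv2.COLOR_BGR2GRAY).astype(float)
w=np.clip(g[269:280,471:482]-95,0,None);yy,xx=np.mgrid[269:280,471:482]
u=np.array([(w*xx).sum(),(w*yy).sum()])/w.sum();print("disc",u)
print("head top@.138",onz("top",u,.138))
print("side head top @.138",onz("side",(384.2,189.6),.138), tri(u,(384.2,189.6)))
P=onz("top",u,.138)
for z in (.138,.096,.042):print(z,proj("top",[P[0],P[1],z]),proj("side",[P[0],P[1],z]))
print("rack corners",[onz("top",c,.042)[:2] for c in [(400+66/4,235+84/4),(400+40/4,235+208/4),(400+280/4,235+250/4)]])
print("short",onz("top",(428,271),.068))
print("mouth top", onz("top",(268.7,252.5),.092),onz("top",(268.2,251.9),.092),"side",onz("side",(300.3,272.7),.092),tri((268.6,252.4),(300.3,272.7)))
C=[onz("top",c,.092)[:2] for c in [(259.5,233),(249.5,261.5),(277,270.2),(286,243)]]
print("corners",C,np.mean(C,0))
for a,b in((0,1),(1,2),(2,3),(3,0)):
    d=C[b]-C[a];print(np.linalg.norm(d),np.degrees(np.arctan2(d[1],d[0])))
for n,c in(("or1",(333,282)),("or2",(370,295))):print(n,onz("top",c,.126))
print("tube end",onz("top",(381,246),.14), proj("top",[.52,-.14,.12]))
E
```

```text
disc [477.0266 274.3399]
head top@.138 [ 0.4841 -0.2821  0.138 ]
side head top @.138 [ 0.4843 -0.2836  0.138 ] (array([ 0.4839, -0.282 ,  0.1387]), np.float64(0.00027023539710755806))
0.138 [477.0266 274.3399] [384.0628 189.8428]
0.096 [470.5609 276.5752] [382.8125 206.2554]
0.042 [463.0605 279.1683] [381.2726 226.4712]
rack corners [array([ 0.5249, -0.2037]), array([ 0.4715, -0.1909]), array([ 0.4527, -0.2926])]
short [ 0.4964 -0.2183  0.068 ]
mouth top [0.5273 0.0466 0.092 ] [0.5283 0.0474 0.092 ] side [0.5255 0.0477 0.092 ] (array([0.5269, 0.0466, 0.091 ]), np.float64(0.0014622619486881127))
corners [array([0.5601, 0.0621]), array([0.5127, 0.0782]), array([0.4979, 0.0327]), array([0.5429, 0.018 ])] [0.5284 0.0478]
0.050013472895325144 161.23393041217918
0.04776925754837446 -108.06553078675556
0.04729257400366424 -18.12605894865717
0.04728586662273027 68.64026813078786
or1 [ 0.4752 -0.059   0.126 ]
or2 [ 0.4543 -0.1167  0.126 ]
tube end [ 0.5297 -0.1345  0.14  ] [383.5493 253.675 ]
```

```bash
cat >> h.py <<'E'
def plan(p,yaw):
    s=bot.get_state(); r=R.from_euler('xyz',s["eef_rot"],degrees=True)
    q=R.from_euler('xyz',[180,0,yaw],degrees=True)
    d=r.inv().apply(np.array(p)-s["tcp_pos"]); a=(r.inv()*q).as_rotvec(degrees=True)
    print("pos",s["tcp_pos"],"rot",s["eef_rot"],"F",s["force"],"t",s["time"]); print("shift",d,"turn",a)
E
python3 - <<'E'
from h import *
np.set_printoptions(precision=4,suppress=True)
for y in (-15,-10,-5,0,5,10):
    q=R.from_euler('z',y,degrees=True)
    print(y,[proj("side",np.array([.4840,-.282,.117])+q.apply([a*.01,b*.01,0]))[0].round(1) for a,b in((1,1),(-1,1),(-1,-1),(1,-1))])
plan([.484,-.282,.19],0)
E
```

```text
-15 [np.float64(377.4), np.float64(384.5), np.float64(389.4), np.float64(382.4)]
-10 [np.float64(377.6), np.float64(385.1), np.float64(389.3), np.float64(381.9)]
-5 [np.float64(377.7), np.float64(385.6), np.float64(389.2), np.float64(381.4)]
0 [np.float64(377.9), np.float64(386.1), np.float64(388.9), np.float64(380.9)]
5 [np.float64(378.2), np.float64(386.5), np.float64(388.7), np.float64(380.4)]
10 [np.float64(378.4), np.float64(387.0), np.float64(388.4), np.float64(380.0)]
pos [ 0.2777 -0.5872  0.2217] rot [-179.9168    0.0034   25.3141] F [ 0.6949  0.1551 -0.7478] t 0.1
shift [ 0.317  -0.1877  0.032 ] turn [-0.0811  0.0217 25.3141]
```

Emit:
move_arm(moves=[[1, 0.025, -0.015, 0, 0, 0, 6], [1, 0.05, -0.03, 0, 0, 0, 12], [1, 0.075, -0.045, 0, 0, 0, 18], [1, 0.1, -0.06, 0, 0, 0, 24], [1, 0.125, -0.075, 0, 0, 0, 31]], newtons=25)

```text
time: 0.52
tcp_pos: [0.3592, -0.4649, 0.2221]
eef_rot: [-180.0, 0.0, -6.0]
force: [0.8, 0.1, -0.3]
finger_gap: 1.0
```

```bash
python3 -c "
from h import *
plan([.484,-.282,.19],-6)"
```

```text
pos [ 0.35923175 -0.46490831  0.2221132 ] rot [-1.79966211e+02  3.26508671e-02 -5.97800029e+00] F [ 0.78740934  0.12408232 -0.34411755] t 0.5167
shift [ 0.10505876 -0.1948889   0.03216827] turn [-0.03378261  0.03265735  0.02199008]
```

Emit:
move_arm(moves=[[1, 0.015, -0.028, 0, 0, 0, 0], [1, 0.03, -0.056, 0, 0, 0, 0], [1, 0.048, -0.09, 0, 0, 0, 0], [1, 0.066, -0.124, 0, 0, 0, 0], [1, 0.08, -0.15, 0, 0, 0, 0]])

```text
time: 0.93
tcp_pos: [0.4548, -0.3218, 0.2224]
eef_rot: [-179.9, 0.0, -5.6]
force: [1.0, 0.6, -0.5]
finger_gap: 1.001
```

Emit:
move_arm(moves=[[1, 0.01, -0.02, 0, 0, 0, 0], [1, 0.018, -0.034, 0.01, 0, 0, 0], [1, 0.025, -0.045, 0.02, 0, 0, 0], [1, 0.025, -0.045, 0.03, 0, 0, 0], [1, 0.025, -0.045, 0.03, 0, 0, 0]])

```text
time: 1.35
tcp_pos: [0.4815, -0.282, 0.1901]
eef_rot: [-179.9, 0.2, -5.6]
force: [-0.4, -0.6, -0.7]
finger_gap: 0.995
```

```bash
python3 -c "
from h import *
plan([.484,-.282,.098],-6)
for n in ('top','side'):
  im=bot.camera(n)[:,:,::-1]; cv2.imwrite('pics/'+n+'1.png',im)
  c=(im[215:315,400:533] if n=='top' else im[140:240,320:453]); cv2.imwrite('pics/c_'+n+'1.png',cv2.resize(c,None,fx=3,fy=3))
a=cv2.imread('pics/c_top1.png');b=cv2.imread('pics/c_side1.png');cv2.imwrite('pics/c1.png',np.hstack([a,b]))"
```

```text
pos [ 0.48151966 -0.28195123  0.1900627 ] rot [-179.92432176    0.20514609   -5.61401624] F [-0.35670199 -0.62783676 -0.72518002] t 1.35
shift [ 2.80282751e-03 -7.25194909e-05  9.20534311e-02] turn [-0.07498687  0.2054002   0.38584781]
```

View pics/c1.png

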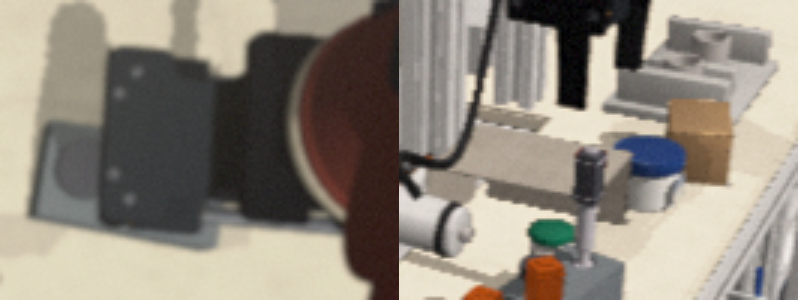

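The fingers straddle the dark head: side-crop fingertips are at about (575,105) and (632,68), with the head at (590,150) below. Descending.

Emit:
move_arm(moves=[[1, 0.003, 0, 0.012, 0, 0, 0], [1, 0.003, 0, 0.032, 0, 0, 0], [1, 0.003, 0, 0.052, 0, 0, 0], [1, 0.003, 0, 0.07, 0, 0, 0], [1, 0.003, 0, 0.08, 0, 0, 0]])

```text
time: 1.87
tcp_pos: [0.4843, -0.2835, 0.1102]
eef_rot: [-180.0, 0.1, -5.8]
force: [-0.4, -0.1, -1.0]
finger_gap: 0.999
```

Emit:
move_arm(moves=[[1, 0, 0, 0.006, 0, 0, 0], [1, 0, 0, 0.011, 0, 0, 0], [0.6, 0, 0, 0.011, 0, 0, 0], [0.35, 0, 0, 0.011, 0, 0, 0], [0.3, 0, 0, 0.011, 0, 0, 0]], newtons=10)

```text
time: 2.28
tcp_pos: [0.4862, -0.2833, 0.1025]
eef_rot: [180.0, -0.1, -5.7]
force: [0.8, -0.5, 0.6]
finger_gap: 0.851
```

```bash
python3 -c "
from h import *
plan([.484,-.282,.098],-6)
im=bot.camera('side')[:,:,::-1]
cv2.imwrite('pics/c2.png',cv2.resize(im[140:240,320:453],None,fx=4,fy=4))"
```

```text
pos [ 0.4861971  -0.28331109  0.10250017] rot [ 1.79970561e+02 -8.11521206e-02 -5.69382697e+00] F [ 0.77359111 -0.47850332  0.62979498] t 2.2833
shift [-0.00232271 -0.00108895  0.00449632] turn [ 0.02922177 -0.08123058  0.30615213]
```

View pics/c2.png

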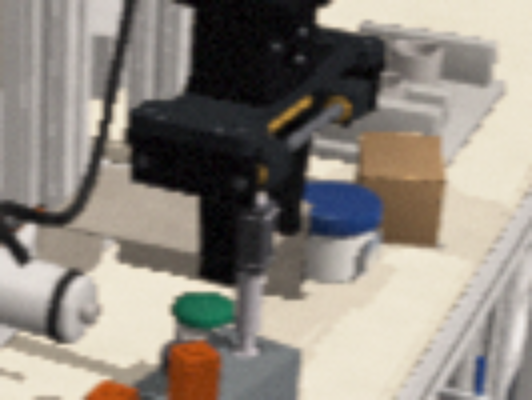

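```bash
python3 -c "
from h import *
f=lambda p:(proj('side',p)-[320,140])*4
for d in ((0,0),(0,.04),(0,-.04),(.04,0),(-.04,0)): print(d,f([.486+d[0],-.283+d[1],.1025]))
print(f([.484,-.282,.096]),f([.484,-.282,.138]))
"
```

```text
(0, 0) [249.42746362 253.83242325]
(0, 0.04) [225.43949445 280.46283274]
(0, -0.04) [272.09177712 228.67147923]
(0.04, 0) [186.01707595 240.91730058]
(-0.04, 0) [314.66805627 267.12031326]
[251.30227612 265.13512351] [256.30496351 199.47843056]
```

Emit:
move_arm(moves=[[0.6, -0.002, -0.001, 0.002, 0, 0, 0], [0.4, -0.002, -0.001, 0.002, 0, 0, 0], [0.3, -0.002, -0.001, 0.002, 0, 0, 0], [0.2, -0.002, -0.001, 0.002, 0, 0, 0], [0.1, -0.002, -0.001, 0.002, 0, 0, 0]], newtons=15)

```text
time: 2.75
tcp_pos: [0.4838, -0.2818, 0.0997]
eef_rot: [180.0, -0.0, -5.7]
force: [0.2, 0.3, 0.2]
finger_gap: 0.433
```

Emit:
move_arm(moves=[[0.1, 0, 0, 0, 0, 0, 0], [0, 0, 0, 0, 0, 0, 0], [0, 0, 0, 0, 0, 0, 0], [0, 0, 0, 0, 0, 0, 0], [0, 0, 0, 0, 0, 0, 0]])

```text
time: 3.17
tcp_pos: [0.4837, -0.2818, 0.0996]
eef_rot: [-180.0, -0.0, -5.7]
force: [0.1, -0.2, -0.4]
finger_gap: 0.229
```

Emit:
move_arm(moves=[[0, 0, 0, 0, 0, 0, 0], [0, 0, 0, 0, 0, 0, 0], [0, 0, 0, -0.003, 0, 0, 0], [0, 0, 0, -0.009, 0, 0, 0], [0, 0, 0, -0.018, 0, 0, 0]], newtons=50)

```text
time: 3.58
tcp_pos: [0.4831, -0.2815, 0.1173]
eef_rot: [-180.0, 0.1, -5.7]
force: [-0.2, 0.4, -2.6]
finger_gap: 0.223
```

Emit:
move_arm(moves=[[0, 0, 0, -0.012, 0, 0, 0], [0, 0, 0, -0.026, 0, 0, 0], [0, 0, 0, -0.046, 0, 0, 0], [0, 0, 0, -0.066, 0, 0, 0], [0, 0, 0, -0.086, 0, 0, 0]])

```text
time: 4.0
tcp_pos: [0.4838, -0.2818, 0.2058]
eef_rot: [180.0, -0.0, -5.7]
force: [0.5, 1.1, -2.4]
finger_gap: 0.225
```

Emit:
move_arm(moves=[[0, 0, 0, -0.02, 0, 0, 0], [0, 0, 0, -0.04, 0, 0, 0], [0, 0, 0, -0.06, 0, 0, 0], [0, 0, 0, -0.076, 0, 0, 0], [0, 0, 0, -0.084, 0, 0, 0]])

```text
time: 4.42
tcp_pos: [0.4844, -0.2821, 0.2913]
eef_rot: [179.9, -0.2, -5.7]
force: [-0.1, 1.0, -2.3]
finger_gap: 0.223
```

```bash
python3 -c "
from h import *
plan([.5275,.0473,.285],-5.7)
im=bot.camera('side')[:,:,::-1]
cv2.imwrite('pics/side3.png',im)
cv2.imwrite('pics/c3.png',cv2.resize(im[90:240,320:520],None,fx=4,fy=4))"
```

```text
pos [ 0.48441741 -0.28207525  0.29127107] rot [179.91558591  -0.2241227   -5.68910503] F [-0.1476996   0.95559179 -2.32581203] t 4.4167
shift [ 0.01019463 -0.33203263  0.00582182] turn [ 0.08439267 -0.22413069  0.01072985]
```

View pics/c3.png

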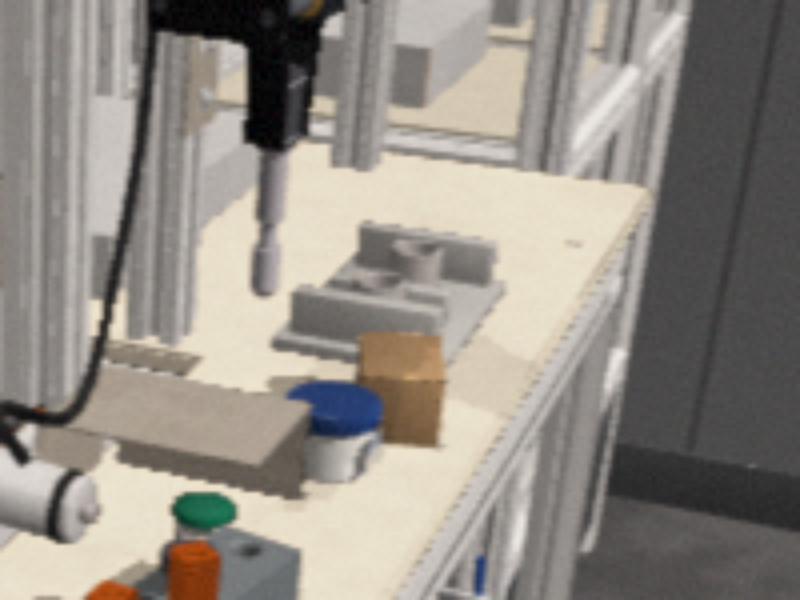

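The post is held upright, with its foot at crop (262,290). A black cable rises from the tube, so I'll locate it before crossing.

```bash
python3 -c "
from h import *
np.set_printoptions(precision=3,suppress=True)
T=[(378,222),(380,213),(400,208),(450,202),(500,193),(550,181),(600,165),(638,152)]
S=[(322,198),(335,200),(345,180),(350,150),(353,120),(355,90),(357,50),(359,10)]
for t in T:
  print(t,[ (r[0].round(3).tolist(),round(r[1],3)) for r in [min((tri(t,s) for s in S),key=lambda r:r[1])]])
"
```

```text
(378, 222) [([0.566, -0.128, 0.163], np.float64(0.004))]
(380, 213) [([0.575, -0.134, 0.16], np.float64(0.007))]
(400, 208) [([0.588, -0.166, 0.143], np.float64(0.002))]
(450, 202) [([0.517, -0.165, 0.518], np.float64(0.001))]
(500, 193) [([0.543, -0.232, 0.443], np.float64(0.002))]
(550, 181) [([0.646, -0.427, 0.079], np.float64(0.0))]
(600, 165) [([0.654, -0.48, 0.148], np.float64(0.002))]
(638, 152) [([0.684, -0.556, 0.12], np.float64(0.005))]
```

```bash
python3 -c "
from h import *
a=cv2.imread('pics/top0.png')[130:280,300:640];b=cv2.imread('pics/side0.png')[0:225,230:450]
cv2.imwrite('pics/cab.png',np.hstack([cv2.resize(a,(500,220)),cv2.resize(b,(300,220))[:, :]]))
cv2.imwrite('pics/cab.png',np.hstack([cv2.resize(b,None,fx=2.5,fy=2.5)]))"
```

```text
(no output)
```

View pics/cab.png

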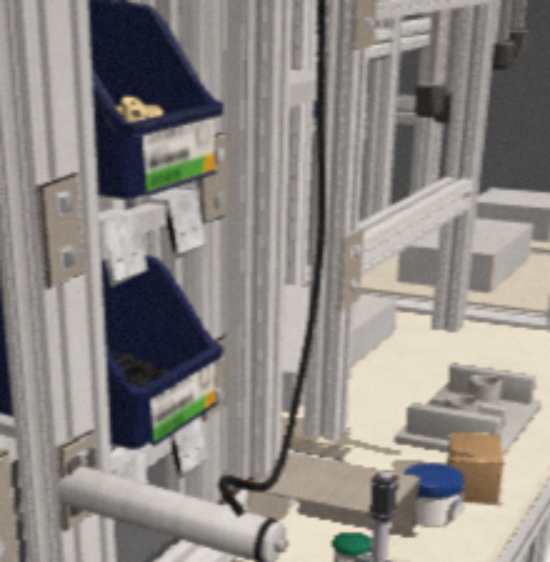

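Emit:
move_arm(moves=[[0, -0.01, 0, 0, 0, 0, 0], [0, -0.022, -0.01, 0, 0, 0, 0], [0, -0.028, -0.025, 0, 0, 0, 0], [0, -0.03, -0.045, 0, 0, 0, 0], [0, -0.032, -0.065, 0, 0, 0, 0]])

```text
time: 4.88
tcp_pos: [0.4572, -0.2125, 0.2867]
eef_rot: [-180.0, 0.1, -5.7]
force: [0.2, 0.4, -2.4]
finger_gap: 0.229
```

```bash
python3 -c "
from h import *
plan([.45,0,.29],-5.7)
for n in ('top','side'):
  cv2.imwrite('pics/'+n+'4.png',bot.camera(n)[:,:,::-1])
a=cv2.imread('pics/top4.png');b=cv2.imread('pics/side4.png');cv2.imwrite('pics/b4.png',cv2.resize(np.vstack([a[80:360],b[:300]]),None,fx=1,fy=1))"
```

```text
pos [ 0.4571636  -0.21250543  0.28670111] rot [-1.79974517e+02  7.65969846e-02 -5.73369598e+00] F [ 0.21209505  0.42133412 -2.42207546] t 4.8833
shift [-0.02836248 -0.21072801 -0.00316725] turn [-0.02550589  0.07658949 -0.033713  ]
```

View pics/b4.png

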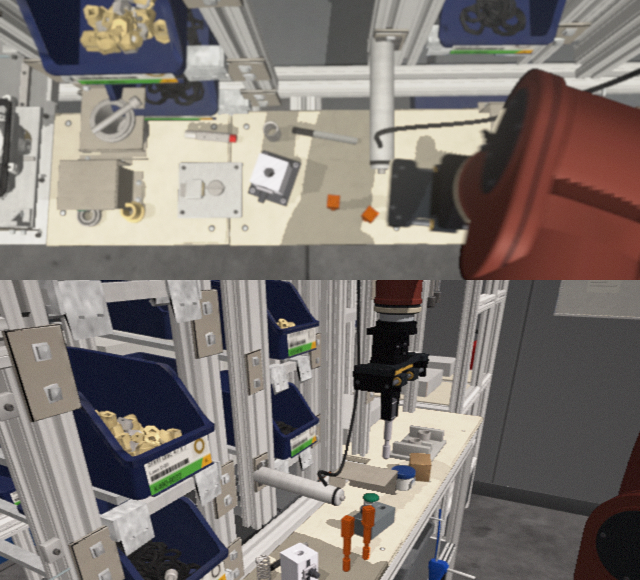

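Emit:
move_arm(moves=[[0, -0.01, -0.022, 0, 0, 0, 0], [0, -0.015, -0.047, 0, 0, 0, 0], [0, -0.017, -0.072, 0, 0, 0, 0], [0, -0.02, -0.097, 0, 0, 0, 0], [0, -0.022, -0.122, 0, 0, 0, 0]])

```text
time: 5.4
tcp_pos: [0.4475, -0.0889, 0.2869]
eef_rot: [180.0, 0.1, -5.7]
force: [0.9, -0.1, -2.0]
finger_gap: 0.226
```

Emit:
move_arm(moves=[[0, -0.002, -0.025, 0, 0, 0, 0], [0, -0.004, -0.05, 0, 0, 0, 0], [0, -0.006, -0.075, 0, 0, 0, 0], [0, -0.008, -0.097, 0, 0, 0, 0], [0, -0.008, -0.112, 0, 0, 0, 0]])

```text
time: 5.82
tcp_pos: [0.4506, 0.0245, 0.287]
eef_rot: [180.0, 0.0, -5.6]
force: [0.2, -0.2, -2.6]
finger_gap: 0.225
```

```bash
python3 -c "
from h import *
plan([.5275,.0473,.20],-5.7)"
```

```text
pos [0.45061495 0.02452001 0.28701896] rot [ 1.79998533e+02  4.44859935e-02 -5.55218528e+00] F [ 0.22938648 -0.21579783 -2.6379345 ] t 5.8167
shift [ 0.07438786 -0.03011416  0.08696046] turn [0.00152422 0.04448408 0.14781528]
```

Emit:
move_arm(moves=[[0, 0.016, -0.007, 0, 0, 0, 0], [0, 0.036, -0.014, 0.005, 0, 0, 0], [0, 0.055, -0.022, 0.02, 0, 0, 0], [0, 0.068, -0.027, 0.04, 0, 0, 0], [0, 0.074, -0.03, 0.06, 0, 0, 0]])

```text
time: 6.23
tcp_pos: [0.5292, 0.0452, 0.2262]
eef_rot: [-180.0, -0.0, -5.7]
force: [-0.9, -0.6, -2.9]
finger_gap: 0.225
```

Emit:
move_arm(moves=[[0, 0, 0, 0.012, 0, 0, 0], [0, 0, 0, 0.022, 0, 0, 0], [0, 0, 0, 0.028, 0, 0, 0], [0, 0, 0, 0.028, 0, 0, 0], [0, 0, 0, 0.028, 0, 0, 0]])

```text
time: 6.65
tcp_pos: [0.5281, 0.0442, 0.2002]
eef_rot: [180.0, -0.0, -5.7]
force: [0.8, 0.0, -1.7]
finger_gap: 0.224
```

```bash
python3 -c "
from h import *
plan([.5275,.0473,.182],-5.7)
for n in ('top','side'):
  cv2.imwrite('pics/'+n+'5.png',bot.camera(n)[:,:,::-1])
a=cv2.imread('pics/top5.png')[190:290,220:320];b=cv2.imread('pics/side5.png')[190:330,250:390]
s=lambda i:cv2.resize(i,(400,400),interpolation=cv2.INTER_CUBIC);cv2.imwrite('pics/b5.png',np.hstack([s(a),s(b)]))"
```

```text
pos [0.52814754 0.04415487 0.20023225] rot [ 1.79989381e+02 -4.26617126e-02 -5.70659084e+00] F [ 0.79123022  0.005194   -1.70944012] t 6.65
shift [-0.00097064 -0.00306853  0.01823097] turn [ 0.01062157 -0.0426611  -0.00659479]
```

View pics/b5.png

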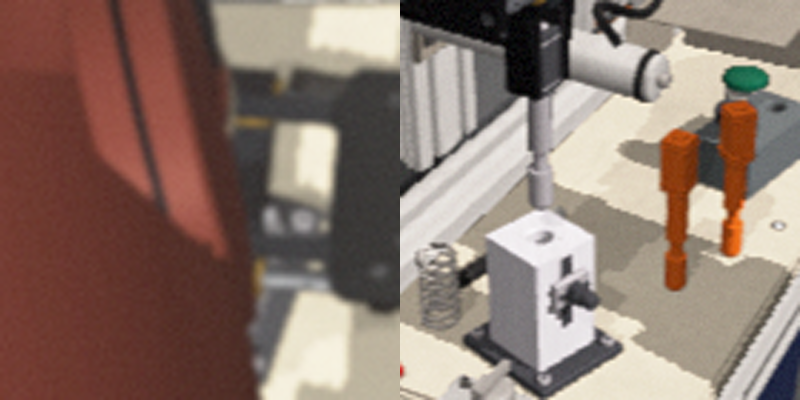

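```bash
python3 -c "
from h import *
np.set_printoptions(precision=2,suppress=True)
print('foot',proj('side',[.5281,.0442,.1126]),proj('side',[.5275,.0473,.1126]),'mouth',proj('side',[.5275,.0473,.092]))
g=cv2.cvtColor(cv2.imread('pics/side5.png'),cv2.COLOR_BGR2GRAY)
print(g[240:266,288:310])
"
```

```text
foot [299.76 262.01] [299.23 262.9 ] mouth [299.44 272.31]
[[226 227 224 225 225 221 176  83  81 111 133 144 163 175 173 186 198 185
  203 227 230 231]
 [224 225 224 222 223 226 171  83  84 101 130 148 161 172 169 178 186 202
  228 229 230 229]
 [222 217 221 221 224 226 176 104  99 106 128 149 162 167 142 140 203 227
  228 229 229 228]
 [223 222 224 224 225 227 217 196 149 109 122 138 143 171 180 202 229 230
  228 229 228 227]
 [221 224 225 227 228 217 199 198 147  92 113 122 144 184 214 230 231 230
  228 227 228 228]
 [222 223 226 225 218 199 198 198 155 101 120 149 167 182 214 229 231 227
  228 229 228 229]
 [223 226 226 215 203 200 200 193 151 104 131 160 169 186 215 229 228 228
  228 229 229 232]
 [226 224 216 199 198 196 193 142  90 102 138 167 174 180 199 224 230 228
  229 230 231 230]
 [224 213 196 191 196 195 156 119 107 103 136 162 180 172 179 212 230 229
  228 228 230 230]
 [201 192 194 198 196 199 166 160 154 123 140 166 177 183 186 212 229 229
  229 229 228 229]
 [187 197 197 201 203 196 149 120 169 178 180 183 192 189 181 192 217 229
  231 229 231 230]
 [195 194 198 202 
[... 677 characters left out ...]
7 153 171 181 176 164 159 151
  159 157 157 153]
 [157 154 157 157 157 157 140 104  91 112 137 154 165 181 173 162 154 153
  155 155 153 154]
 [154 155 156 153 155 157 140 111  92 111 134 156 169 180 177 160 156 156
  155 152 151 156]
 [157 157 154 155 158 155 154 125  97 108 137 151 163 171 168 156 157 153
  154 155 154 155]
 [156 152 157 159 154 156 156 149 119 110 120 126 136 146 153 158 158 139
  132 148 153 160]
 [158 157 158 155 155 154 155 157 169 175 161 145 168 188 184 167 149 131
  122 132 147 159]
 [156 158 153 154 155 158 167 195 230 243 241 239 230 222 220 199 164 131
  112 115 138 154]
 [158 154 153 159 170 196 232 239 240 240 239 234 224 224 225 225 214 185
  137 113 120 136]]
```

```bash
python3 -c "
from h import *
np.set_printoptions(precision=2,suppress=True,linewidth=150)
im=cv2.imread('pics/side5.png');g=cv2.cvtColor(im,cv2.COLOR_BGR2GRAY)
print('rows224-238');print(g[222:240:2,288:310])
print('mouth');print(g[264:282,288:312])
for z in (.1126,.14,.17,.2,.218):print(z,proj('side',[.5281,.0442,z]))
cv2.imwrite('pics/b6.png',cv2.resize(im[190:290,265:335],None,fx=6,fy=6,interpolation=cv2.INTER_NEAREST))
"
```

```text
rows224-238
[[ 59  26  20   6   9   7   8   0   6  16  17  43  65  74  95 108 151 202 219 226 229 227]
 [ 80  79  85 141 190 209 157  54  21  24  35  77 134 169 150 178 218 225 228 229 224 222]
 [ 73 133 189 216 220 223 173  87  91 114 138 158 167 172 150 191 225 226 226 222 220 224]
 [186 216 222 224 221 221 168  82  88 112 135 155 166 174 153 189 227 222 222 223 225 223]
 [226 229 226 216 204 193 144  80  90 112 134 149 166 170 149 181 219 222 224 227 223 204]
 [224 213 198 188 189 192 147  80  89 112 136 152 169 172 172 200 223 224 215 205 194 194]
 [197 190 187 200 221 226 175  88  86 112 126 148 161 174 174 204 216 202 194 195 199 199]
 [186 201 219 226 231 231 178  85  86 114 136 149 164 169 175 184 197 195 193 199 194 176]
 [215 228 228 227 228 224 176  85  88 106 129 150 163 172 174 185 198 199 193 172 194 228]]
mouth
[[156 158 153 154 155 158 167 195 230 243 241 239 230 222 220 199 164 131 112 115 138 154 147 137]
 [158 154 153 159 170 196 232 239 240 240 239 234 224 224 225 225 214 185 137 113 120 136 133 133]
 [158 152 166 194 228 241 242 239 240 239 235 227 226 221 224 22
[... 927 characters left out ...]
[240 240 239 238 238 239 239 241 240 238 233 236 241 240 238 237 236 237 239 238 239 240 239 234]
 [226 241 242 240 237 239 240 240 241 239 237 240 239 239 237 235 236 237 237 239 236 236 231 230]
 [153 200 233 239 240 239 238 239 241 238 240 238 239 239 238 236 236 237 237 237 233 227 230 231]
 [122 132 158 213 239 240 241 240 241 239 237 236 239 240 239 237 236 233 232 227 193 155 197 231]
 [122 120 122 136 175 222 239 242 241 240 238 238 239 237 236 234 229 227 195 137  83 102 192 231]
 [120 121 120 119 127 151 199 232 242 242 237 238 240 235 230 227 226 212 152  78  66 103 195 231]]
0.1126 [299.76 262.01]
0.14 [299.47 249.17]
0.17 [299.14 234.63]
0.2 [298.81 219.56]
0.218 [298.6  210.25]
```

View pics/b6.png

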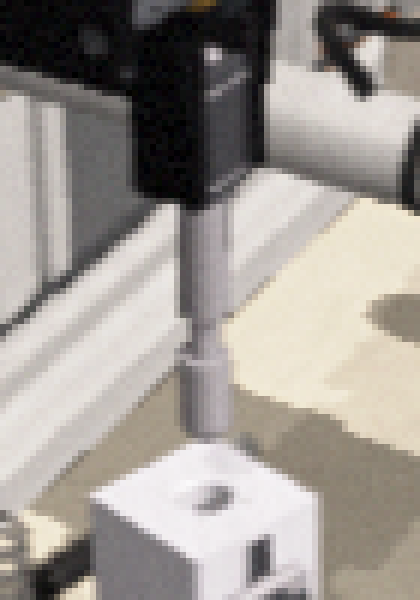

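```bash
python3 -c "
from h import *
np.set_printoptions(precision=4,suppress=True)
print('mouth',onz('side',(298.9,272.6),.092),'foot',onz('side',(298.4,261.0),.1126))
# top bore dark blob + rim
t=cv2.imread('pics/top0.png');print(cv2.cvtColor(t,cv2.COLOR_BGR2GRAY)[244:262,258:282])
"
```

```text
mouth [0.5279 0.0486 0.092 ] foot [0.532  0.0423 0.1126]
[[219 220 220 221 220 218 219 219 219 219 221 221 220 220 221 220 219 217
  216 217 219 220 221 220]
 [220 220 220 220 220 217 215 218 218 220 220 221 222 223 221 219 217 218
  219 219 220 220 220 218]
 [220 221 219 219 216 212 211 213 214 212 212 212 211 214 217 216 220 218
  220 220 220 219 216 215]
 [219 220 218 218 217 214 207 200 187 181 177 176 181 188 197 211 220 221
  220 218 218 217 216 217]
 [219 217 219 220 219 211 195 170 145 132 128 131 132 141 166 190 207 217
  218 218 217 214 214 214]
 [219 219 220 218 216 200 173 139 112 101  97  93  99 106 123 156 189 204
  212 217 216 213 215 216]
 [219 220 219 217 206 183 150 116  94  90  92  92  92  90 104 133 175 205
  211 213 214 216 214 218]
 [221 220 222 219 202 172 133 102  94  88  92  87  87  87  89 121 166 201
  211 215 217 217 217 220]
 [219 220 221 220 207 173 133 104  94  90  90  87  81  73  78 104 150 193
  210 217 215 218 220 219]
 [223 222 223 222 212 184 141 108  95  94  89  80  68  63  67  96 144 186
  212 219 219 221 220 220]
 [221 221 221 220 214 196 159 120 102  92  87  73  60  56  78 122 167 199
  216 221 220 219 220 220]
 [222 220 218 215 215 207 179 144 114 102  88  74  67  78 110 157 194 215
  222 220 219 220 219 220]
 [220 218 217 216 215 212 195 174 149 130 113 105 112 127 160 188 210 221
  220 220 221 220 222 221]
 [219 218 219 219 218 216 210 197 186 169 158 160 166 182 199 209 212 217
  219 219 221 220 220 222]
 [219 220 221 219 220 218 215 210 209 198 195 198 204 211 216 219 217 218
  219 221 222 221 221 216]
 [220 221 220 219 217 219 218 213 214 212 212 216 220 219 221 218 219 220
  220 223 221 222 222 207]
 [220 219 220 218 219 216 215 214 216 217 218 220 220 221 220 220 219 221
  222 222 222 222 218 192]
 [221 219 219 216 218 217 215 217 217 220 220 221 220 220 220 222 221 222
  220 222 221 220 212 184]]
```

The bore's rim in the side view is centred at about (298.9,272.6) and the foot at (298.4,261). The side view suggests the foot is 1–3 mm too far in +x. I'll apply a compromise correction and look closer, just above the mouth.

Emit:
move_arm(moves=[[0, -0.001, -0.002, 0.004, 0, 0, 0], [0, -0.002, -0.004, 0.008, 0, 0, 0], [0, -0.002, -0.004, 0.012, 0, 0, 0], [0, -0.002, -0.004, 0.014, 0, 0, 0], [0, -0.002, -0.004, 0.014, 0, 0, 0]])

```text
time: 7.17
tcp_pos: [0.5263, 0.0485, 0.1849]
eef_rot: [180.0, 0.1, -5.7]
force: [-0.3, -0.2, -2.1]
finger_gap: 0.226
```

```bash
python3 -c "
from h import *
plan([.528,.0475,.182],-5.7)
im=sum(bot.camera('side')[:,:,::-1].astype(float) for i in range(3))/3
im=im.astype(np.uint8);cv2.imwrite('pics/side7.png',im)
cv2.imwrite('pics/b7.png',cv2.resize(im[225:305,260:340],None,fx=7,fy=7,interpolation=cv2.INTER_CUBIC))
"
```

```text
pos [0.52630475 0.04848338 0.18485614] rot [ 1.79989338e+02  6.14069555e-02 -5.68360770e+00] F [-0.29719414 -0.23603038 -2.05369422] t 7.1667
shift [0.00178737 0.00081012 0.00285438] turn [0.0106712  0.06140543 0.01639801]
```

View pics/b7.png

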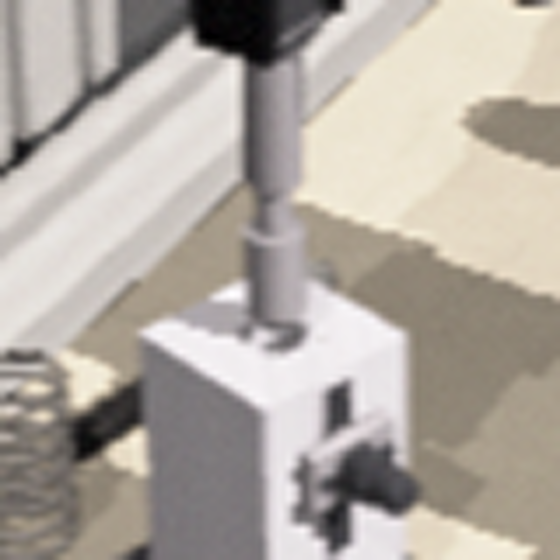

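The foot is now centred over the bore: foot column is 276 against mouth column 275 in the crop. Descending slowly into the mouth.

Emit:
move_arm(moves=[[0, 0, 0, 0.002, 0, 0, 0], [0, 0, 0, 0.004, 0, 0, 0], [0, 0, 0, 0.0055, 0, 0, 0], [0, 0, 0, 0.007, 0, 0, 0], [0, 0, 0, 0.0085, 0, 0, 0]])

```text
time: 7.73
tcp_pos: [0.5267, 0.0485, 0.1769]
eef_rot: [-180.0, 0.0, -5.7]
force: [0.6, 0.4, -0.8]
finger_gap: 0.225
```

Emit:
move_arm(moves=[[0, 0, 0, 0.0015, 0, 0, 0], [0, 0, 0, 0.003, 0, 0, 0], [0, 0, 0, 0.0045, 0, 0, 0], [0, 0, 0, 0.006, 0, 0, 0], [0, 0, 0, 0.006, 0, 0, 0]])

```text
time: 8.15
tcp_pos: [0.5272, 0.048, 0.1709]
eef_rot: [180.0, -0.1, -5.7]
force: [5.7, -4.2, -3.2]
finger_gap: 0.224
```

Emit:
move_arm(moves=[[0, 0.0006, 0.0004, 0, 0, 0, 0], [0, 0.0012, 0.0008, 0, 0, 0, 0], [0, 0.0014, 0.001, 0, 0, 0, 0]])

```text
time: 8.4
tcp_pos: [0.5277, 0.0477, 0.1709]
eef_rot: [-180.0, 0.1, -5.7]
force: [0.6, -1.0, -1.4]
finger_gap: 0.225
```

Emit:
move_arm(moves=[[0, 0.0001, 0.0002, 0.0015, 0, 0, 0], [0, 0.0001, 0.0002, 0.003, 0, 0, 0], [0, 0.0001, 0.0002, 0.0045, 0, 0, 0]])

```text
time: 8.65
tcp_pos: [0.5278, 0.0475, 0.1663]
eef_rot: [-180.0, 0.0, -5.7]
force: [0.7, -0.4, -2.3]
finger_gap: 0.226
```

Emit:
move_arm(moves=[[0, 0, 0, 0.0015, 0, 0, 0], [0, 0, 0, 0.003, 0, 0, 0], [0, 0, 0, 0.0045, 0, 0, 0]])

```text
time: 8.9
tcp_pos: [0.5278, 0.0475, 0.1618]
eef_rot: [-180.0, 0.0, -5.7]
force: [0.2, -0.3, -1.3]
finger_gap: 0.224
```

Emit:
move_arm(moves=[[0, 0, 0, 0.0015, 0, 0, 0], [0, 0, 0, 0.003, 0, 0, 0], [0, 0, 0, 0.0045, 0, 0, 0]])

```text
time: 9.15
tcp_pos: [0.528, 0.0473, 0.1574]
eef_rot: [-180.0, 0.0, -5.7]
force: [0.4, 0.2, -1.6]
finger_gap: 0.225
```

Emit:
move_arm(moves=[[0, 0, 0, 0.0015, 0, 0, 0], [0, 0, 0, 0.003, 0, 0, 0]])

```text
time: 9.32
tcp_pos: [0.528, 0.0472, 0.1544]
eef_rot: [-180.0, 0.0, -5.7]
force: [0.6, 1.3, -1.5]
finger_gap: 0.225
```

Emit:
move_arm(moves=[[0, 0, 0, 0.0015, 0, 0, 0], [0, 0, 0, 0.003, 0, 0, 0]])

```text
time: 9.48
tcp_pos: [0.529, 0.0471, 0.1521]
eef_rot: [-180.0, -0.1, -5.7]
force: [0.8, -1.8, 4.1]
finger_gap: 0.225
```

Emit:
move_arm(moves=[[0, 0, 0, 0.0015, 0, 0, 0], [0, 0, 0, 0.003, 0, 0, 0]])

```text
time: 9.65
tcp_pos: [0.5289, 0.0471, 0.1492]
eef_rot: [-180.0, -0.1, -5.7]
force: [2.8, -2.4, 1.3]
finger_gap: 0.225
```

Emit:
move_arm(moves=[[0, 0, 0, 0.0015, 0, 0, 0], [0, 0, 0, 0.003, 0, 0, 0]])

```text
time: 9.82
tcp_pos: [0.5287, 0.047, 0.1456]
eef_rot: [-180.0, -0.1, -5.7]
force: [4.3, -2.2, -1.5]
finger_gap: 0.225
```

The plunger was first felt at TCP z≈0.1535, with +4.1 N, so home should be near 0.1155. I'll continue and slow down before it.

Emit:
move_arm(moves=[[0, 0.0005, 0.0003, 0.0015, 0, 0, 0], [0, 0.0005, 0.0003, 0.003, 0, 0, 0], [0, 0.0005, 0.0003, 0.0045, 0, 0, 0], [0, 0.0005, 0.0003, 0.006, 0, 0, 0]])

```text
time: 10.15
tcp_pos: [0.5287, 0.0468, 0.1394]
eef_rot: [-180.0, -0.0, -5.7]
force: [5.3, -2.1, -0.5]
finger_gap: 0.224
```

Emit:
move_arm(moves=[[0, 0, 0, 0.0015, 0, 0, 0], [0, 0, 0, 0.003, 0, 0, 0], [0, 0, 0, 0.0045, 0, 0, 0], [0, 0, 0, 0.006, 0, 0, 0]])

```text
time: 10.48
tcp_pos: [0.5287, 0.0468, 0.1334]
eef_rot: [-180.0, -0.0, -5.7]
force: [4.4, -1.2, -0.8]
finger_gap: 0.224
```

Emit:
move_arm(moves=[[0, 0, 0, 0.0015, 0, 0, 0], [0, 0, 0, 0.003, 0, 0, 0], [0, 0, 0, 0.0045, 0, 0, 0], [0, 0, 0, 0.006, 0, 0, 0]])

```text
time: 10.82
tcp_pos: [0.5288, 0.0468, 0.1275]
eef_rot: [-180.0, -0.0, -5.7]
force: [5.5, -1.9, -0.5]
finger_gap: 0.225
```

Emit:
move_arm(moves=[[0, 0, 0, 0.001, 0, 0, 0], [0, 0, 0, 0.002, 0, 0, 0], [0, 0, 0, 0.003, 0, 0, 0], [0, 0, 0, 0.004, 0, 0, 0]])

```text
time: 11.15
tcp_pos: [0.5287, 0.0468, 0.1234]
eef_rot: [-180.0, -0.0, -5.7]
force: [4.7, -2.1, -3.0]
finger_gap: 0.226
```

Emit:
move_arm(moves=[[0, 0, 0, 0.001, 0, 0, 0], [0, 0, 0, 0.002, 0, 0, 0], [0, 0, 0, 0.003, 0, 0, 0]])

```text
time: 11.4
tcp_pos: [0.5278, 0.0468, 0.1199]
eef_rot: [180.0, 0.1, -5.7]
force: [2.9, -1.9, -2.1]
finger_gap: 0.224
```

Emit:
move_arm(moves=[[0, 0, 0, 0.0006, 0, 0, 0], [0, 0, 0, 0.0012, 0, 0, 0]])

```text
time: 11.57
tcp_pos: [0.528, 0.047, 0.119]
eef_rot: [180.0, 0.1, -5.7]
force: [2.5, -0.8, -1.7]
finger_gap: 0.223
```

Emit:
move_arm(moves=[[0, 0, 0, 0.0006, 0, 0, 0], [0, 0, 0, 0.0006, 0, 0, 0]])

```text
time: 11.73
tcp_pos: [0.5281, 0.0471, 0.1186]
eef_rot: [-180.0, 0.1, -5.7]
force: [2.4, -0.7, -1.1]
finger_gap: 0.223
```

Emit:
move_arm(moves=[[0, 0, 0, 0.0006, 0, 0, 0], [0, 0, 0, 0.0006, 0, 0, 0]])

```text
time: 11.9
tcp_pos: [0.5283, 0.0471, 0.1183]
eef_rot: [-180.0, 0.0, -5.7]
force: [0.1, -1.6, 1.7]
finger_gap: 0.224
```

Emit:
move_arm(moves=[[0, 0, 0, 0.0004, 0, 0, 0], [0, 0, 0, 0.0004, 0, 0, 0]])

```text
time: 12.07
tcp_pos: [0.5284, 0.047, 0.1181]
eef_rot: [-180.0, 0.0, -5.7]
force: [-0.5, -0.9, 4.4]
finger_gap: 0.228
```

Emit:
move_arm(moves=[[0, 0, 0, 0.0004, 0, 0, 0], [0, 0, 0, 0.0004, 0, 0, 0]])

```text
time: 12.23
tcp_pos: [0.5285, 0.047, 0.1178]
eef_rot: [-180.0, -0.0, -5.7]
force: [-2.1, -0.3, 6.9]
finger_gap: 0.227
```

Emit:
move_arm(moves=[[0, 0, 0, 0.0005, 0, 0, 0], [0, 0, 0, 0.0005, 0, 0, 0]])

```text
time: 12.4
tcp_pos: [0.5286, 0.047, 0.1176]
eef_rot: [-180.0, -0.0, -5.7]
force: [-3.4, -0.8, 9.5]
finger_gap: 0.224
```

Emit:
move_arm(moves=[[0, 0, 0, 0.0004, 0, 0, 0], [0, 0, 0, 0.0004, 0, 0, 0]])

```text
time: 12.57
tcp_pos: [0.5287, 0.0471, 0.1175]
eef_rot: [180.0, -0.0, -5.7]
force: [-3.7, -0.7, 12.4]
finger_gap: 0.229
```

```bash
python3 -c "
from h import *
plan([.528,.0475,.116],-5.7)
im=sum(bot.camera('side')[:,:,::-1].astype(float) for i in range(3))/3
im=im.astype(np.uint8);cv2.imwrite('pics/side8.png',im)
cv2.imwrite('pics/b8.png',cv2.resize(im[215:315,260:340],None,fx=6,fy=6,interpolation=cv2.INTER_CUBIC))
"
```

```text
pos [0.52870729 0.04706133 0.1174651 ] rot [ 1.79998240e+02 -2.91995151e-02 -5.68542813e+00] F [-3.69307705 -0.72921612 12.407673  ] t 12.5667
shift [-0.00074801 -0.00036649  0.00146471] turn [ 0.00175644 -0.02919974  0.01457142]
```

View pics/b8.png

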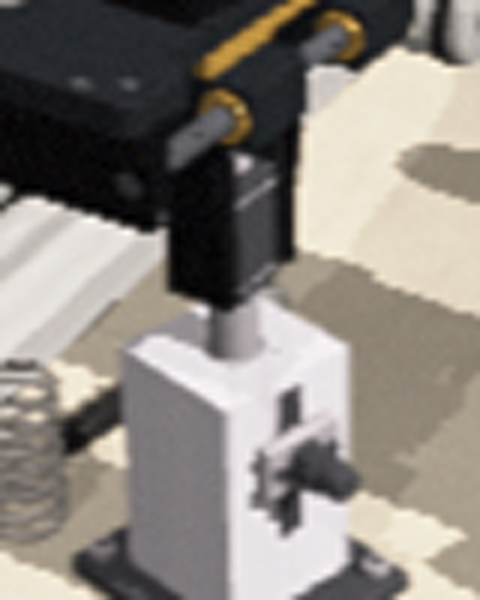

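```bash
python3 -c "
from h import *
np.set_printoptions(precision=1,suppress=True,linewidth=150)
G=lambda f:cv2.cvtColor(cv2.imread(f),cv2.COLOR_BGR2GRAY).astype(int)
a=G('pics/side7.png');b=G('pics/side8.png')
d=np.abs(a-b)[278:306,295:325];print(d.max(),d.mean());print(a[290:300:2,306:324]);print(b[290:300:2,306:324])
o=np.array([.528,.0475,.06]);ax=R.from_euler('z',-19+180-90+90,degrees=True).apply([1,0,0]);print(proj('side',o+.03*ax),proj('side',o+.033*ax))
"
```

```text
67 2.2345238095238096
[[189 176 139  83  69  72  77  82  80  85 175 202 165 136 133 133 136 138]
 [173 144  82  49  49  62  69  69  73  80  82 100 124 135 138 137 134 134]
 [ 79  60  45  38  39  57  55  51  59  71  83  83  79  94 121 136 136 137]
 [168 127  69  63  86  87  59  49  45  49  65  69  71 106 131 131 136 133]
 [ 72  37  46  79 182 230 230 229 209 151 117 141 189 217 221 214 184 147]]
[[192 179 139  85  72  72  76  80  79  86 175 204 164 136 135 135 138 136]
 [175 144  85  48  47  61  71  69  74  79  86 102 123 135 136 140 136 135]
 [ 79  60  43  36  38  55  55  50  61  72  83  87  82  93 123 135 138 138]
 [172 129  71  61  88  87  58  48  47  49  65  70  73 108 142 141 135 134]
 [ 73  36  47  80 185 231 230 230 210 154 118 142 190 218 223 219 219 214]]
[310.4 293.3] [311.6 294. ]
```

The plunger knob looks the same as with the empty bore (knob region unchanged, tip at about (320,295)), so it has snapped in. Force rose steadily to 12.4 N at TCP z=0.1175. I'll unload and let go.

Emit:
move_arm(moves=[[0, 0, 0, -0.0005, 0, 0, 0], [0, 0, 0, -0.001, 0, 0, 0], [0, 0, 0, -0.001, 0, 0, 0]], newtons=30)

```text
time: 12.97
tcp_pos: [0.5286, 0.0471, 0.118]
eef_rot: [-180.0, -0.0, -5.7]
force: [-1.2, 0.1, 5.9]
finger_gap: 0.227
```

Emit:
move_arm(moves=[[0.3, 0, 0, 0, 0, 0, 0], [0.4, 0, 0, 0, 0, 0, 0], [0.6, 0, 0, 0, 0, 0, 0], [0.75, 0, 0, 0, 0, 0, 0], [0.75, 0, 0, 0, 0, 0, 0]])

```text
time: 13.38
tcp_pos: [0.5284, 0.0469, 0.1173]
eef_rot: [-180.0, 0.0, -5.7]
force: [-0.1, -0.3, 0.1]
finger_gap: 0.521
```

Emit:
move_arm(moves=[[0.75, 0, 0, 0, 0, 0, 0], [0.75, 0, 0, 0, 0, 0, 0], [0.75, 0, 0, 0, 0, 0, 0]])

```text
time: 13.63
tcp_pos: [0.5285, 0.0469, 0.1174]
eef_rot: [-180.0, 0.0, -5.7]
force: [0.8, -0.5, -0.2]
finger_gap: 0.712
```

```bash
python3 -c "
from h import *
plan([.528,.0475,.116],-5.7)
im=bot.camera('side')[:,:,::-1]
cv2.imwrite('pics/side9.png',im)
cv2.imwrite('pics/b9.png',cv2.resize(im[190:315,240:360],None,fx=4,fy=4,interpolation=cv2.INTER_CUBIC))
"
```

```text
pos [0.52849534 0.04687596 0.11741177] rot [-1.79998264e+02  6.01132615e-03 -5.68811345e+00] F [ 0.82745539 -0.51533399 -0.15779614] t 13.6333
shift [-0.0005546  -0.00057183  0.00141184] turn [-0.00173489  0.00601151  0.01188646]
```

View pics/b9.png

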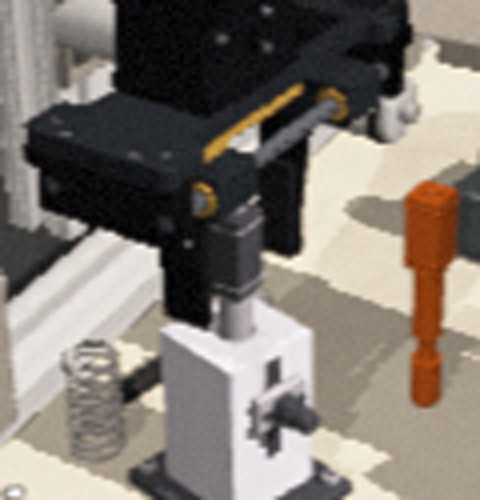

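Released; the post stands in the holder, with its head at crop (237,245). Withdrawing straight up.

Emit:
move_arm(moves=[[0.75, 0, 0, -0.006, 0, 0, 0], [0.75, 0, 0, -0.018, 0, 0, 0], [0.75, 0, 0, -0.036, 0, 0, 0], [0.75, 0, 0, -0.056, 0, 0, 0], [0.75, 0, 0, -0.076, 0, 0, 0]])

```text
time: 14.1
tcp_pos: [0.5285, 0.047, 0.1955]
eef_rot: [-180.0, -0.0, -5.7]
force: [0.3, 0.1, -0.1]
finger_gap: 0.752
```

Emit:
move_arm(moves=[[0.75, 0, 0, -0.02, 0, 0, 0], [0.75, 0, 0, -0.04, 0, 0, 0], [0.75, 0, 0, -0.055, 0, 0, 0], [0.75, 0, 0, -0.06, 0, 0, 0], [0.75, 0, 0, -0.06, 0, 0, 0]])

```text
time: 14.52
tcp_pos: [0.5293, 0.0471, 0.2555]
eef_rot: [-180.0, -0.2, -5.7]
force: [-0.7, -0.3, -0.0]
finger_gap: 0.747
```

```bash
python3 -c "
from h import *
plan([.528,.0475,.116],-5.7)
im=bot.camera('side')[:,:,::-1];g=cv2.cvtColor(im,cv2.COLOR_BGR2GRAY).astype(int)
cv2.imwrite('pics/side10.png',im)
print('head top row pred', [proj('side',[.528,.0475,.092-h+.126]).round(1) for h in (.058,.062,.066)], [proj('side',[.528,.0475,.092-h+.084]).round(1) for h in (.058,.062,.066)])
a=cv2.cvtColor(cv2.imread('pics/side7.png'),cv2.COLOR_BGR2GRAY).astype(int)
d=np.abs(a-g)[284:304,298:320];print('knob diff',d.max(),d.mean())
cv2.imwrite('pics/b10.png',np.hstack([cv2.resize(im[190:340,230:330],(400,600),interpolation=cv2.INTER_CUBIC),cv2.resize(im[190:340,330:430],(400,600))]))
"
```

```text
pos [0.52929586 0.04711139 0.25554126] rot [-179.97609626   -0.1832513    -5.68511808] F [-0.7113233  -0.25343925 -0.04072219] t 14.5167
shift [-0.00177428 -0.00020012  0.13953639] turn [-0.02392751 -0.18324819  0.01492014]
head top row pred [array([298.4, 240.4]), array([298.5, 242.3]), array([298.5, 244.3])] [array([298.9, 260.4]), array([298.9, 262.2]), array([299. , 264.1])]
knob diff 41 1.7363636363636363
```

View pics/b10.png

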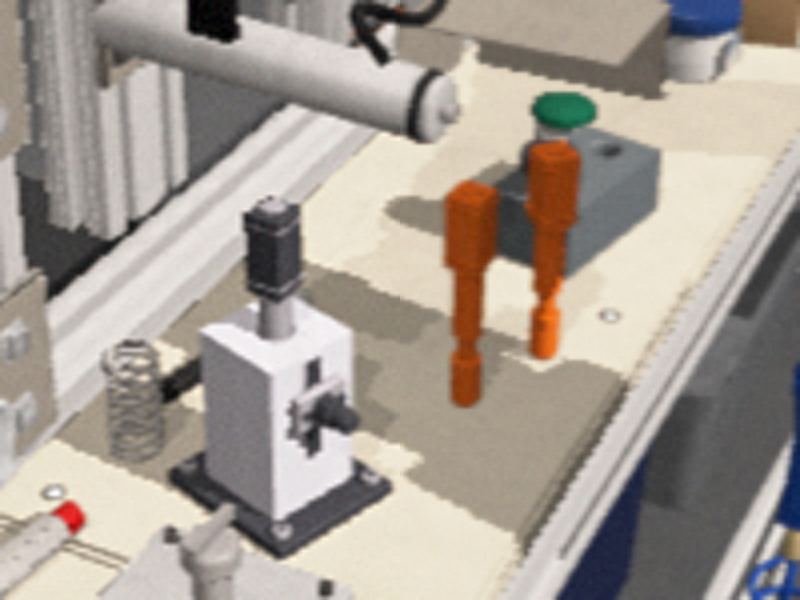

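The post stands upright in the holder. Its head top is at row ≈242, which matches a depth of 62 mm, and the plunger knob is unchanged. The spring, the orange posts and the rack are where they were. Handing in.

```bash
python3 -c "
from plant import bot
print(bot.get_state()['time']);print(bot.sign_off())"
```

```text
14.5667
the job is handed in; nothing more can be done
None
```

I took the tall dark-headed post from the rack, carried it in front of the tube end and over the orange look-alikes, and slid it into the holder's bore. I then let go, backed off upward and handed the job in at 14.6 s.

- **Insertion:** The plunger was first felt at TCP z ≈ 0.1535, then a light drag. The post met the stop about 62 mm below the mouth. The force rose steadily to 12.4 N, about 14.5 N on the holder counting the post's weight, well under 30 N.
- **After release:** The post stayed upright. Its head top in the side view (row ≈ 242) agrees with 62 mm depth. The force reading was near zero and the robot touched nothing.
- **Plunger:** I could only judge it indirectly. The side force dropped away just before the stop, and the knob looks the same as with the empty bore. I did not tug the post to test it.
- **Disagreements:** From the plunger contact I expected home about 1–2 mm lower than where the force rose. Before entry, the side view put the foot about 3–4 mm away from where the arm's own readings did. I used a compromise, then corrected about 1.5 mm by feel in the bore.
- **Bystanders:** The spring and orange posts look untouched in the last side view, and I felt no contact on the way. I did not check the marker, the gauge or the short post individually at the end; the short post is hidden behind an orange post in that view.

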